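# Hold the unmeasured filter plate in the transmission meter, label up

## Task

Three amber filter plates stand in the sloping rack: the two already measured stand frosted end down, the one still to be measured stands with its frosted end, marked by a small corner notch, up. Take that plate by its frosted end, lift it out, turn it level with its label facing up and slide its clear end gently into the slot of the grey and black meter until it has pushed the orange trigger tab at the back of the slot most of the way in. Finish while still holding the plate there by the frosted end, label up, for the reading; leave the other plates and the things on the bench where they are.

Things in the scene. Friction and masses are not known exactly. Their poses are not given: they have to be found in the camera images.
- plate_mid (a point): centre of the plate to be measured, 120 (x) x 34 (y) x 6 mm (z), 60 g: clear amber, but frosted white over the last 40 mm at -x, with a paper label there on the +z face. A 7.5 x 7 mm notch is cut from the corner at -x, +y: with the frosted end up and the notch at your upper right, the label faces you. It starts leaning in the rack, clear end down, label side forward and upward
- plate_frost (a point): centre of the frosted end of that plate, where it is held: 40 mm from plate_mid towards -x, half-way through the thickness, 20 mm from the plate's end; axes as plate_mid. The long edges (34 mm apart) are free to grip there; the rack's back board behind the plate ends 28 mm from this point
- plate_window (a point): point of the clear part of that plate that the beam must pass: 36 mm from plate_mid towards +x (24 mm from the clear end); axes as plate_mid
- done1_mid (a point): centre of a measured plate, alike in every way, but standing frosted end down in the rack: leave it
- done2_mid (a point): centre of the other measured plate, likewise frosted end down: leave it
- rack: fixed rack, 204 mm wide (y), 115 mm deep; origin under its middle, x away from its front. Slots at y = -65, 0, +65 mm hold the plates sloping up 30 deg from level (tops to +x, label side up), in any order; each is 37 mm wide, 8 mm thick, its floor 18 mm over the table, front lip 22 mm, side dividers 20 mm and back board 72 mm high along the plate
- meter_slot (a point): middle of the slot's mouth in the front of the meter, 52 mm over the table; x points level into the slot, z up. The slot is 42 mm wide, 16 mm high and 56 mm deep. The meter (fixed; grey base, black top, 120 mm deep, 96 mm wide) is 94 mm high, with a lamp cap to 98 mm
- meter_beam (a point): point of the beam inside the slot, 31 mm behind meter_slot, half-way up the gap; axes as meter_slot
- trigger (a joint): how far the orange trigger tab is pushed in: 0 free, 0.008 m at its stop. Its face (18 mm wide, 12 mm high) stands 48 mm behind the mouth when free; a soft spring: about 1.3 N to start, 3.3 N at the stop
- marker_pen: felt marker pen, 130 mm long and about 15 mm thick, lying on the table; bystander
- solder_reel: reel of solder, 55 mm across and 40 mm high; bystander
- callipers: steel callipers, 205 x 66 x 12 mm, lying on the table; bystander

How it is judged:
By the outcome, as a careful person would: the job done as asked, in the order asked, and still so for the second after the job is handed in, while the arm keeps its last pose, push and grip.
It also fails if it takes over 38 s, if anything falls off the work surface, if the arm or the gripper's body presses on something with over 40 N, if the wrist force passes 120 N, or if a joint passes its speed limit or range.

## Robot

A 6-joint arm with a two-finger parallel gripper is mounted at the origin on a cart in front of the work surface, level with it; the furniture and walls round the work are solid. World frame = base frame: x ahead of the robot, y to its left, z up, the work surface at z = 0. Lengths are in m, angles in rad, forces in N, time in s.
With the tool pointing down it reaches from about 0.35 to 0.975 m from the base axis. Payload 17.4 kg.
Tool frame: the origin (TCP) lies on the centre line of the jaws, within the pads' length; the fingertips stand 22 mm ahead of it and the grasp point (between the pads) lies 3 mm ahead of it; z points along the fingers, y is the line along which they close (so a half turn about z gives the same grasp; the last joint's range is limited). The gripper opens to 85 mm and grips with 20 to 120 N. Pads are 22 mm wide; open, the fingers measure 114 mm over their backs; the gripper's body (76 mm by 85 mm) begins 54 mm behind the grasp point. The pads swing forward as they close: fully open they stand 13 mm farther back than shut.
Start: joints at [1.195, 0.116, 1.442, -0, 1.584, -0.038], TCP at [0.224, 0.637, 0.253] pointing down, gripper open.
Joint ranges: [-2.83, 2.83], [-0.83, 2.19], [0.07, 2.5], [-1.14, 4.28], [0.01, 3], [-2.97, 2.97]. Speed limits (rad/s): [1.89, 1.89, 2.22, 3.14, 3.14, 3.14].

## Interface

Orientations are given as [roll, pitch, yaw] about the fixed x, y, z axes, in that order (R = Rz(yaw) Ry(pitch) Rx(roll)).
In Python, from cell import manip gives the robot as it stands.
- The arm moves only by the shell command python3 -m creep 'ROWS'. ROWS is JSON, a list of rows, each an object with "translation": the shift along the world's x, y, z in cm, a list of three; "twist": the turn, a rotation vector about the world's x, y, z in rad, a list of three; "grip": the opening, from 0 (shut) to 1 (fully open). In form: [{"translation": [dx, dy, dz], "twist": [rx, ry, rz], "grip": grip}, ...]. A call has 1 to 10 rows; each row shifts and turns the commanded pose from where the row before left it; what a row does not reach is not made up. A row lasts 1/12 s, in which the tool goes at most 41.7 mm and 7.16 degrees, less where a joint would pass 70% of its speed; a pose out of reach is approached as far as the arm can. A call is refused whole if a number of a shift passes 4.17 or a number of a turn 0.125, either way. A call with a gripper value outside its range is refused whole. The fingers move at their own pace and stop on an object; the grip force is fixed at half the most. Time passes only in rows, so rows that do not move let the fingers close. It gives the time, the measured TCP pose, the force, the opening and the grip force at its end, in the units of the state.
- manip.observe(): the state, without advancing time (a new reading comes with each control period).
- manip.camera(name): name is "scene" or "top" or "wrist"; returns a dict with "image" (384x512x3 uint8, red, green, blue), "vfov" (degrees; the focal length in pixels is half the picture's height over the tangent of half this angle, whatever the lens; pixels are square), "cx", "cy" (the principal point, pixels), "k1" (the pictures are not rectified: a ray, as slopes to the right and down, at radius r is drawn at 1 + k1 r^2 times it, then the intrinsics apply), "extrinsics" (4x4, takes a point from camera to world coordinates). Camera axes: x right, y up, looking along -z (the intrinsics and any distortion apply to the point x, -y, -z); pixel columns grow to the right and rows downward; lengths in m; the calibration is good to about 2 mm. A picture is of the moment at which its call begins. There is no depth.
- manip.close_job(): hands the job in; it is judged then, once.
The state is a dict: "time_s": time; "joint_positions": joint angles; "joint_velocities": joint speeds; "joint_efforts": joint torques, N m; "tcp_pos": TCP position; "orientation": TCP orientation; "wrist_force": force on the tool from outside, world axes, zero at the start; "torque": the same for the moment, N m; "finger_gap": finger opening in m; "finger_force": force on a finger pad.
Only numpy, scipy, OpenCV 4.12 (cv2) and the standard library are available. Lean on these libraries where they do the work, as an engineer would, in place of code of your own. Each camera call takes 0.05 s, during which the arm holds its last target. There are 200 camera calls.

## Working session

There is one attempt and no reset: what is moved stays moved. The work goes in short steps, Python scripts to look and compute and a shell command to move; the robot and the scene stay as the last step left them, time stands still between calls to the robot, and variables do not carry over. Pictures are saved under pics/ and viewed, at most 10 in all, crops included, and the job is handed in when it is done.

```bash
mkdir -p pics; cat > h.py <<'E'
import numpy as np, cv2, pickle
from cell import manip
from scipy.spatial.transform import Rotation as Rn
def shot(n,fn):
    c=manip.camera(n); pickle.dump(c,open(f'pics/{fn}.pkl','wb'))
    cv2.imwrite(f'pics/{fn}.png',c['image'][:,:,::-1]); return c
def load(fn): return pickle.load(open(f'pics/{fn}.pkl','rb'))
def K(c):
    h=c['image'].shape[0]; f=h/2/np.tan(np.radians(c['vfov'])/2)
    return np.array([[f,0,c['cx']],[0,f,c['cy']],[0,0,1.]])
def ray(c,u,v):
    p=cv2.undistortPoints(np.array([[[u,v]]],float),K(c),np.array([c['k1'],0,0,0.]))[0,0]
    E=np.array(c['extrinsics']); d=E[:3,:3]@[p[0],-p[1],-1]; return E[:3,3],d/np.linalg.norm(d)
def onz(c,u,v,z):
    o,d=ray(c,u,v); return o+d*(z-o[2])/d[2]
def onplane(c,u,v,p,n):
    o,d=ray(c,u,v); return o+d*np.dot(np.subtract(p,o),n)/np.dot(d,n)
def tri(*obs):
    A=np.zeros((3,3));b=np.zeros(3);L=[ray(*o) for o in obs]
    for o,d in L:
        P=np.eye(3)-np.outer(d,d);A+=P;b+=P@o
    x=np.linalg.solve(A,b); return x,[np.linalg.norm((np.eye(3)-np.outer(d,d))@(x-o)) for o,d in L]
def proj(c,X):
    E=np.linalg.inv(np.array(c['extrinsics'])); p=E[:3,:3]@X+E[:3,3]
    q=np.array([p[0],-p[1],-p[2]]); return cv2.projectPoints(q.reshape(1,1,3),np.zeros(3),np.zeros(3),K(c),np.array([c['k1'],0,0,0.]))[0].ravel()
E
python3 - <<'E'
from h import *
np.set_printoptions(precision=3,suppress=True)
print(manip.observe())
a=shot('scene','s0');b=shot('top','t0')
for c in (a,b): print(c['vfov'],c['cx'],c['cy'],c['k1'],np.array(c['extrinsics']))
E
```

```text
{'time_s': 0.0, 'joint_positions': array([ 1.195,  0.117,  1.442, -0.   ,  1.584, -0.038]), 'joint_velocities': array([ 0.001,  0.001,  0.   ,  0.   , -0.   , -0.   ]), 'joint_efforts': array([ -0.006, -73.201, -63.247,  -0.   ,   0.007,  -0.   ]), 'tcp_pos': array([0.224, 0.637, 0.253]), 'orientation': array([-3.14 , -0.   ,  2.804]), 'wrist_force': array([-0.42 , -0.171, -0.355]), 'torque': array([-0.033, -0.002,  0.025]), 'finger_force': 0.0, 'finger_gap': 0.08552587043662652}
53.57104536495716 263.3054015321837 199.72349010043388 -0.03612598484252919 [[ 0.753  0.356 -0.553  0.07 ]
 [-0.657  0.429 -0.62  -0.335]
 [ 0.016  0.83   0.557  0.568]
 [ 0.     0.     0.     1.   ]]
51.49927739585316 248.40148719460348 185.9528152978056 0.03544590682045953 [[ 0.022  0.984 -0.177  0.402]
 [-1.     0.025  0.017  0.207]
 [ 0.022  0.177  0.984  0.926]
 [ 0.     0.     0.     1.   ]]
```

View pics/s0.png

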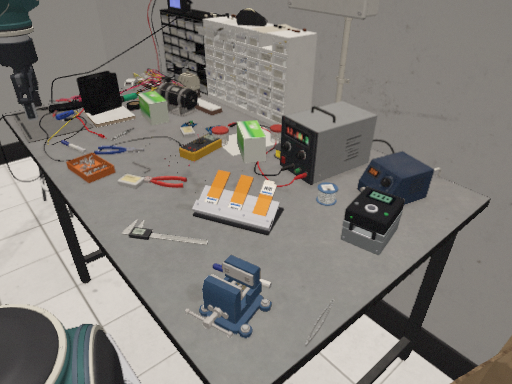

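View pics/t0.png

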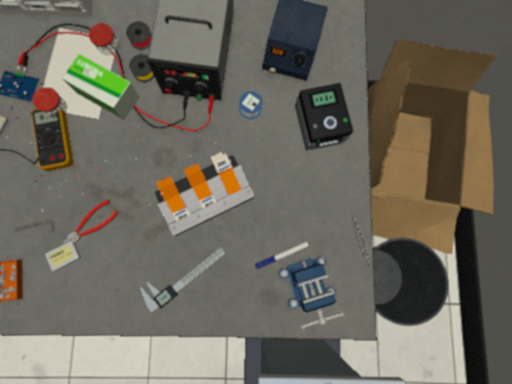

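The scene view shows the rack at about (238,205) with the frosted-up plate on the right (268,188), and the meter at (373,217). In the top view the rack is at (205,195), the target plate's frosted top at (221,161) and the meter at (324,116). I'll zoom in next.

```bash
python3 - <<'E'
from h import *
def crop(fn,x,y,w,h,s):
    return cv2.resize(load(fn)['image'][y:y+h,x:x+w,::-1],None,fx=s,fy=s,interpolation=cv2.INTER_CUBIC)
A=crop('s0',185,165,100,75,4);B=crop('s0',330,175,100,75,4);C=crop('t0',145,145,115,75,3.48);C=cv2.resize(crop('t0',150,145,110,100,1),(400,364),interpolation=cv2.INTER_CUBIC)[:300]
D=crop('t0',275,80,100,75,4)
cv2.imwrite('pics/z0.png',np.vstack([np.hstack([A,B]),np.hstack([C,D])]))
E
```

```text
(no output)
```

View pics/z0.png

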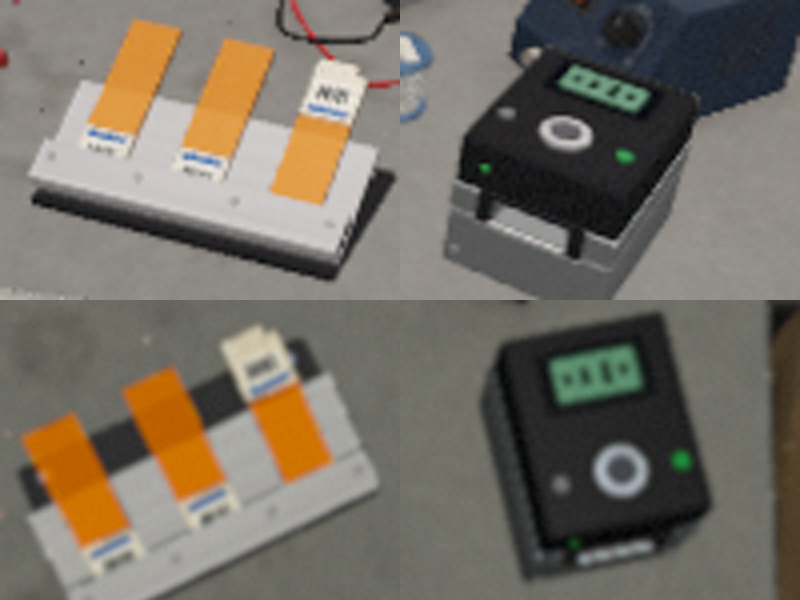

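The crops show the target plate in the rack's right slot with its notch at the upper right, the two measured plates to its left, and the meter's slot facing the robot side. Now I'll measure positions.

```bash
python3 - <<'E'
from h import *
np.set_printoptions(precision=4,suppress=True)
R={}
for fn in ('s0','t0'):
    c=load(fn); im=c['image']; hsv=cv2.cvtColor(im,cv2.COLOR_RGB2HSV)
    m=cv2.inRange(hsv,(10,150,120),(22,255,255)); x0,y0,x1,y1=(195,160,285,225) if fn=='s0' else (150,148,260,240)
    k=np.zeros_like(m);k[y0:y1,x0:x1]=m[y0:y1,x0:x1]
    n,l,st,ce=cv2.connectedComponentsWithStats(k)
    bl=[]
    for i in range(1,n):
        if st[i,4]<60: continue
        # edges at half coverage: upsampled contour
        pts=cv2.findContours(cv2.resize((l==i).astype(np.uint8)*255,None,fx=4,fy=4,interpolation=cv2.INTER_LINEAR)[:]//128,cv2.RETR_EXTERNAL,cv2.CHAIN_APPROX_NONE)[0][0]
        pts=(pts.reshape(-1,2).astype(np.float32)+.5)/4-.5
        _,q=cv2.minEnclosingTriangle(pts.reshape(-1,1,2)) 
        h=cv2.convexHull(pts.reshape(-1,1,2)); q=cv2.approxPolyN(h,4,ensure_convex=True).reshape(-1,2)
        q=q[np.argsort(q[:,1])]; q=np.vstack([q[:2][np.argsort(q[:2,0])],q[2:][np.argsort(q[2:,0])]]) #TL TR BL BR
        bl.append((ce[i],q))
    bl.sort(key=lambda b:b[0][0]); R[fn]=bl
    for b in bl: print(fn,b[0],b[1].ravel())
s,t=load('s0'),load('t0')
for i in range(3):
    P=[]
    for j in range(4):
        x,e=tri((s,*R['s0'][i][1][j]),(t,*R['t0'][i][1][j])); P.append(x); print(i,'TL TR BL BR'.split()[j],x,np.array(e)*1e3)
    P=np.array(P); print(' w',np.linalg.norm(P[1]-P[0]),np.linalg.norm(P[3]-P[2]),'len',np.linalg.norm(P[2]-P[0]),np.linalg.norm(P[3]-P[1]))
E
```

```text
s0 [218.3795 183.6898] [217.7708 169.3542 230.3421 171.8684 206.0383 195.1658 218.9718 198.3992]
s0 [241.6601 188.8427] [240.1786 174.0357 254.3958 176.8792 229.8575 200.8706 242.0995 203.9311]
s0 [262.0595 204.3968] [259.2829 193.1645 272.4432 196.4545 251.8925 212.3794 264.7841 215.6023]
t0 [170.3963 193.8299] [153.1801 182.7116 171.405  174.6117 172.1721 212.5562 185.3994 207.2652]
t0 [197.2821 180.9674] [181.1976 169.9637 198.8487 161.1382 198.7188 200.     211.3214 194.3988]
t0 [229.5891 180.9396] [217.8342 172.7853 231.5083 166.925  227.8886 194.9049 241.375  189.125 ]
0 TL [0.5584 0.3966 0.0767] [1.735 1.735]
0 TR [0.5746 0.3593 0.0799] [0.649 0.649]
0 BL [0.4968 0.3599 0.0402] [0.6374 0.6374]
0 BR [0.5118 0.3299 0.0391] [2.1775 2.1775]
 w 0.04078379774883866 0.03354947732872827 len 0.08047598771517384 0.08044120089991923
1 TL [0.5875 0.338  0.0779] [1.347 1.347]
1 TR [0.6066 0.3015 0.079 ] [0.273 0.273]
1 BL [0.5272 0.302  0.0397] [0.2634 0.2634]
1 BR [0.5418 0.2737 0.0389] [1.517 1.517]
 w 0.04122356381413793 0.031850500368969296 len 0.07999797398307514 0.08121793322647351
2 TL [0.5868 0.2602 0.0586] [0.4759 0.4759]
2 TR [0.6018 0.2297 0.0578] [1.3414 1.3414]
2 BL [0.5423 0.2366 0.0336] [1.4428 1.4428]
2 BR [0.5564 0.2062 0.0344] [1.7061 1.7061]
 w 0.03399225339024967 0.03352132060241035 len 0.056187367586999624 0.056204773338990564
```

```bash
python3 - <<'E'
from h import *
np.set_printoptions(precision=4,suppress=True)
t,s=load('t0'),load('s0')
C=lambda x,y:(275+(x-400)/4-.5+.125,80+(y-300)/4-.375)
S=lambda x,y:(330+(x-400)/4-.375,175+y/4-.375)
n=['TL','TR','BR','BL']
for k,p,q in zip(n,[(497,350),(662,315),(711,508),(527,552)],[(555,48),(697,98),(625,235),(461,148)]):
    print(k,onz(t,*C(*p),.094),onz(s,*S(*q),.094),tri((t,*C(*p)),(s,*S(*q)))[0])
print('mouth',onz(s,*S(530,222),.045),onz(s,*S(490,205),.045),onz(s,*S(573,240),.045))
print('bracket top',onz(t,*C(580,556),.05),onz(t,*C(655,543),.05))
# rigid target / rack tool pose
u=np.array([.768,.4,.5]);nn=np.array([-.4435,-.231,.866]);F=np.array([.611,.2537,.067])
o=manip.observe();R0=Rn.from_euler('xyz',o['orientation'])
yaw=np.radians(27.5);yr=np.array([-np.sin(yaw),np.cos(yaw),0])
zt=-np.array([-np.cos(yaw)/2,-np.sin(yaw)/2,np.sqrt(3)/2])
for y in (yr,-yr):
    R=Rn.from_matrix(np.array([np.cross(y,zt),y,zt]).T); print((R*R0.inv()).as_rotvec(),R.as_euler('xyz'))
print(R0.as_matrix())
print('stand 8cm back tcp',F-.083*zt,'grasp',F-.003*zt)
E
```

```text
TL [0.7663 0.0851 0.094 ] [0.7702 0.0743 0.094 ] [0.7727 0.0808 0.0884]
TR [ 0.7895 -0.0069  0.094 ] [ 0.7885 -0.0106  0.094 ] [ 0.7915 -0.0083  0.0912]
BR [ 0.6783 -0.0319  0.094 ] [ 0.6497 -0.0554  0.094 ] [ 0.6867 -0.039   0.0651]
BL [0.6507 0.0687 0.094 ] [0.6455 0.0453 0.094 ] [0.6605 0.0617 0.0765]
mouth [0.6786 0.0147 0.045 ] [0.6738 0.0388 0.045 ] [ 0.6838 -0.0104  0.045 ]
bracket top [0.6624 0.0311 0.05  ] [ 0.6712 -0.012   0.05  ]
[ 0.0393 -0.5368  0.7988] [ 3.1416  0.5236 -2.6616]
[ 0.6581  0.0456 -2.2593] [ 3.1416 -0.5236  0.48  ]
[[-0.9435  0.3313 -0.0004]
 [ 0.3313  0.9435 -0.001 ]
 [ 0.     -0.0011 -1.    ]]
stand 8cm back tcp [0.5742 0.2345 0.1389] grasp [0.6097 0.253  0.0696]
```

```bash
python3 -m creep '[{"translation":[2.5,-3.1,0],"twist":[0.0043,-0.0597,0.0888],"grip":0.6},{"translation":[2.5,-3.1,0],"twist":[0.0043,-0.0597,0.0888],"grip":0.6},{"translation":[2.5,-3.1,0],"twist":[0.0043,-0.0597,0.0888],"grip":0.6},{"translation":[2.5,-3.1,0],"twist":[0.0043,-0.0597,0.0888],"grip":0.6},{"translation":[2.5,-3.1,0],"twist":[0.0043,-0.0597,0.0888],"grip":0.6},{"translation":[2.5,-3.1,0],"twist":[0.0043,-0.0597,0.0888],"grip":0.6},{"translation":[2.5,-3.1,0],"twist":[0.0043,-0.0597,0.0888],"grip":0.6},{"translation":[2.5,-3.1,0],"twist":[0.0043,-0.0597,0.0888],"grip":0.6},{"translation":[2.5,-3.1,0],"twist":[0.0043,-0.0597,0.0888],"grip":0.6},{"translation":[2.5,-3.1,0],"twist":[0,0,0],"grip":0.6}]'
python3 -m creep '[{"translation":[2.5,-3.1,-1],"twist":[0,0,0],"grip":0.6},{"translation":[2.5,-3.1,-1],"twist":[0,0,0],"grip":0.6},{"translation":[2.5,-3.1,-1],"twist":[0,0,0],"grip":0.6},{"translation":[1,-1,-1],"twist":[0,0,0],"grip":0.6},{"translation":[0,0,0],"twist":[0,0,0],"grip":0.6}]'
python3 - <<'E'
from h import *
o=manip.observe();print(o)
shot('wrist','w1')
E
```

```text
time_s: 0.93
tcp_pos: [0.4721, 0.327, 0.2528]
orientation: [-3.141, 0.524, -2.66]
wrist_force: [0.2, 1.7, -0.5]
finger_gap: 0.0509
finger_force: 0.0
time_s: 1.35
tcp_pos: [0.5583, 0.2228, 0.2104]
orientation: [3.139, 0.517, -2.671]
wrist_force: [-1.4, -0.2, -0.5]
finger_gap: 0.0512
finger_force: 0.0
{'time_s': 1.35, 'joint_positions': array([ 0.29834005, -0.31570934,  1.96771226,  0.10504138,  0.98203231,
       -1.77917439]), 'joint_velocities': array([ 0.06789644, -0.02987071, -0.00985542, -0.02792094,  0.03595097,
        0.07869586]), 'joint_efforts': array([ -3.44558783, -38.99009228, -67.42356062,   0.9228367 ,
        -3.07394676,  -1.32465865]), 'tcp_pos': array([0.55831114, 0.22279026, 0.21040191]), 'orientation': array([ 3.13891973,  0.51687279, -2.67128574]), 'wrist_force': array([-1.44005995, -0.23464748, -0.46359833]), 'torque': array([-0.16264105,  0.22454112,  0.04034873]), 'finger_force': 0.0, 'finger_gap': 0.05119116721172505}
```

View pics/w1.png

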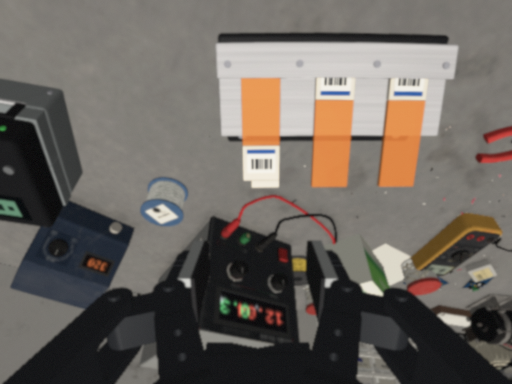

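The wrist view shows the rack face-on. The target's amber/frosted boundary runs from about (243,146) to (281,146), its frosted end reaches down to (263,187), and the meter is at the left edge.

```bash
python3 - <<'E'
from h import *
np.set_printoptions(precision=4,suppress=True)
w,s,t=load('w1'),load('s0'),load('t0')
E=np.array(w['extrinsics']);print('cam',E[:3,3],'axis',-E[:3,2],w['vfov'])
hsv=cv2.cvtColor(w['image'],cv2.COLOR_RGB2HSV);m=cv2.inRange(hsv,(8,120,120),(24,255,255));m[:70]=0;m[200:]=0;m[:,:220]=0;m[:,450:]=0
n,l,st,ce=cv2.connectedComponentsWithStats(m)
Q=[]
for i in range(1,n):
    if st[i,4]>500:
        h=cv2.convexHull(np.argwhere(l==i)[:,::-1].astype(np.int32)); q=cv2.approxPolyN(h,4).reshape(-1,2).astype(float);q=q[np.argsort(q[:,1])];q=np.vstack([q[:2][np.argsort(q[:2,0])],q[2:][np.argsort(q[2:,0])]]);print(q.ravel());Q.append(q)
# target BL,BR in wrist are frost boundary: image left = plate +y side?(TR seen from front)
k=min(Q,key=lambda q:q[0,0])
print('TR',tri((w,*k[2]),(s,272.44,196.45),(t,231.5,166.9)))
print('TL',tri((w,*k[3]),(s,259.28,193.16),(t,217.83,172.8)))
for yawd in (27.5,):
  a=np.radians(yawd);n_=np.array([-np.cos(a)/2,-np.sin(a)/2,.866])
  P=[.5943,.245,.0595]
  A=[onplane(w,*x,P,n_) for x in (k[2],k[3],k[0],k[1],(243.5,183),(281,187))];print(np.array(A))
  d=A[1]-A[0];print('width',np.linalg.norm(d),'yaw',np.degrees(np.arctan2(-d[0],d[1])))
  for q in Q:
    A=[onplane(w,*x,P,n_) for x in q]; d=A[0]+A[1]-A[2]-A[3]; print('len',np.linalg.norm(d)/2,'yaw',np.degrees(np.arctan2(-d[1],-d[0])))
E
```

```text
cam [0.4446 0.1647 0.2765] axis [ 0.6589  0.3384 -0.6718] 65.78229263504957
[242.  79. 279.  79. 242. 144. 279. 144.]
[315.  99. 354. 101. 311. 186. 346. 186.]
[387. 101. 424. 101. 377. 186. 414. 186.]
TR (array([0.6022, 0.2299, 0.0584]), [np.float64(0.001176543633880253), np.float64(0.0012867972256380522), np.float64(0.0016326272289440428)])
TL (array([0.5869, 0.2603, 0.059 ]), [np.float64(0.0007323580554262927), np.float64(0.0005744002425605624), np.float64(0.0006854176056929558)])
[[0.6025 0.2302 0.0598]
 [0.5871 0.2604 0.0599]
 [0.5586 0.2088 0.0316]
 [0.5441 0.2373 0.0317]
 [0.6308 0.2455 0.0783]
 [0.6176 0.279  0.0805]]
width 0.033940657104074796 yaw 27.05764443040815
len 0.056354910267148686 yaw 27.074277882786813
len 0.07920085384522015 yaw 26.948232226947024
len 0.07916134414479721 yaw 28.096784531567412
```

```bash
python3 -m creep '[{"translation":[0.5,0.35,-2.5],"twist":[0,0,0],"grip":0.6},{"translation":[0.5,0.35,-2.5],"twist":[0,0,0],"grip":0.6},{"translation":[0.5,0.35,-2.45],"twist":[0,0,0],"grip":0.6},{"translation":[0,0,0],"twist":[0,0,0],"grip":0.6},{"translation":[0,0,0],"twist":[0,0,0],"grip":0.6}]'
python3 - <<'E'
from h import *
np.set_printoptions(precision=4,suppress=True)
o=manip.observe();print(o['tcp_pos'],o['orientation'],o['joint_velocities'])
R=Rn.from_euler('xyz',o['orientation']).as_matrix();F=np.array([.611,.2539,.0666]);d=F-o['tcp_pos']
print('tool frame offset to F',R.T@d,'world to grasp',(d-.003*R[:,2])*100)
a=np.radians(27.2);yr=np.array([-np.sin(a),np.cos(a),0]);zt=np.array([np.cos(a)/2,np.sin(a)/2,-.866])
print('twist',(Rn.from_matrix(np.array([np.cross(yr,zt),yr,zt]).T)*Rn.from_matrix(R).inv()).as_rotvec())
w=shot('wrist','w2')
E
```

```text
time_s: 1.82
tcp_pos: [0.5713, 0.2372, 0.1384]
orientation: [3.139, 0.518, -2.666]
wrist_force: [0.2, 0.5, 0.6]
finger_gap: 0.0512
finger_force: 0.0
[0.5713 0.2372 0.1384] [ 3.1386  0.5183 -2.6664] [-0.0063 -0.0318 -0.0346  0.0004  0.0078 -0.0049]
tool frame offset to F [-0.0017 -0.0035  0.0836] world to grasp [ 3.8354  1.6021 -6.9148]
twist [ 0.0001 -0.0059 -0.002 ]
```

View pics/w2.png

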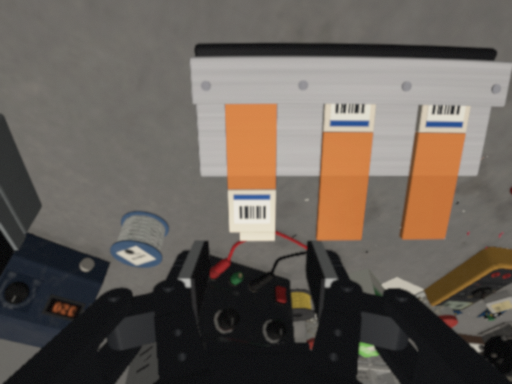

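The fingers straddle the frosted end: plate centre at column 252, jaw centre at about 257. That agrees with the computed 3.5 mm lateral offset, so I'll descend and check before closing.

```bash
python3 -m creep '[{"translation":[0.77,0.32,-1.38],"twist":[0,-0.006,-0.002],"grip":0.6},{"translation":[0.77,0.32,-1.38],"twist":[0,0,0],"grip":0.6},{"translation":[0.77,0.32,-1.38],"twist":[0,0,0],"grip":0.6},{"translation":[0.77,0.32,-1.38],"twist":[0,0,0],"grip":0.6},{"translation":[0.77,0.32,-1.38],"twist":[0,0,0],"grip":0.6},{"translation":[0,0,0],"twist":[0,0,0],"grip":0.6},{"translation":[0,0,0],"twist":[0,0,0],"grip":0.6},{"translation":[0,0,0],"twist":[0,0,0],"grip":0.6}]'
python3 - <<'E'
from h import *
np.set_printoptions(precision=4,suppress=True)
o=manip.observe();print(o['wrist_force'])
R=Rn.from_euler('xyz',o['orientation']).as_matrix();F=np.array([.611,.2539,.0666]);d=F-o['tcp_pos']
print('offset',R.T@d)
w=shot('wrist','w3'); s=shot('scene','s3')
cv2.imwrite('pics/z3.png',np.hstack([w['image'][150:384,150:400,::-1],cv2.resize(s['image'][140:230,190:290,::-1],None,fx=2.6,fy=2.6,interpolation=cv2.INTER_CUBIC)]))
E
```

```text
time_s: 2.53
tcp_pos: [0.611, 0.2527, 0.072]
orientation: [-3.141, 0.528, -2.667]
wrist_force: [0.1, -0.1, 0.2]
finger_gap: 0.0512
finger_force: 0.0
[ 0.0673 -0.0596  0.1927]
offset [0.0022 0.0011 0.005 ]
```

View pics/z3.png

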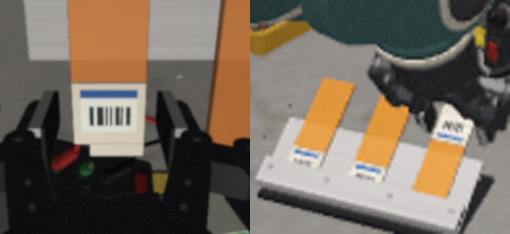

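The jaws are centred: inner edges at 57 and 160, plate edges at 71 and 147. I'll close now.

```bash
python3 -m creep '[{"translation":[0,0,-0.2],"twist":[0,0,0],"grip":0.6},{"translation":[0,0,0],"twist":[0,0,0],"grip":0.3},{"translation":[0,0,0],"twist":[0,0,0],"grip":0.2},{"translation":[0,0,0],"twist":[0,0,0],"grip":0.2},{"translation":[0,0,0],"twist":[0,0,0],"grip":0.2},{"translation":[0,0,0],"twist":[0,0,0],"grip":0.2}]'

```

```text
time_s: 3.13
tcp_pos: [0.6107, 0.2524, 0.068]
orientation: [-3.141, 0.526, -2.668]
wrist_force: [-2.9, -1.8, 4.2]
finger_gap: 0.0326
finger_force: 59.2
```

```bash
python3 -m creep '[{"translation":[0.35,0.2,0.32],"twist":[0,0,0],"grip":0.2},{"translation":[0.58,0.3,0.4],"twist":[0,0,0],"grip":0.2},{"translation":[0.77,0.4,0.5],"twist":[0,0,0],"grip":0.2},{"translation":[0.77,0.4,0.5],"twist":[0,0,0],"grip":0.2},{"translation":[0.77,0.4,0.5],"twist":[0,0,0],"grip":0.2},{"translation":[0.77,0.4,0.5],"twist":[0,0,0],"grip":0.2},{"translation":[0.4,0.2,2],"twist":[0,0,0],"grip":0.2},{"translation":[0,0,3],"twist":[0,0,0],"grip":0.2},{"translation":[0,0,3],"twist":[0,0,0],"grip":0.2},{"translation":[0,0,3],"twist":[0,0,0],"grip":0.2}]'
python3 - <<'E'
from h import *
np.set_printoptions(precision=4,suppress=True)
o=manip.observe();print(o['tcp_pos'],o['joint_positions'],o['wrist_force'],o['finger_gap'])
w=shot('wrist','w4')
R=Rn.from_euler('xyz',o['orientation']);print(R.as_matrix())
E
```

```text
time_s: 3.97
tcp_pos: [0.6552, 0.2756, 0.2064]
orientation: [-3.141, 0.525, -2.668]
wrist_force: [0.4, -0.2, -0.9]
finger_gap: 0.0325
finger_force: 59.5
[0.6552 0.2756 0.2064] [ 0.3367 -0.0626  1.7588  0.085   0.9259 -1.7407] [ 0.383  -0.1918 -0.9181] 0.03246640990764141
[[-0.7699 -0.4559  0.4465]
 [-0.3947  0.89    0.2281]
 [-0.5014 -0.0006 -0.8652]]
```

View pics/w4.png

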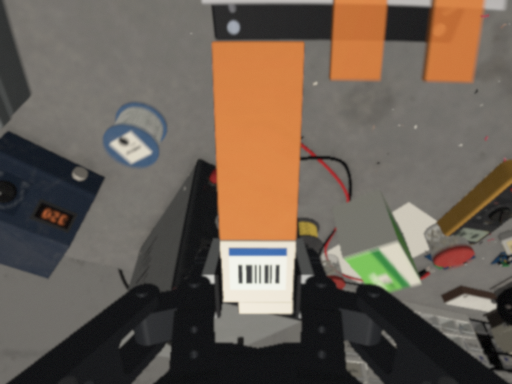

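The plate is out, held square by the frosted end, label toward the camera. I'll level it and swing it round while moving to a point in front of the meter.

```bash
python3 -m creep '[{"translation":[-2,-1.5,0.5],"twist":[-0.048,0.0935,0],"grip":0.2},{"translation":[-2,-1.5,0.5],"twist":[-0.048,0.0935,0],"grip":0.2},{"translation":[-2,-1.5,0],"twist":[-0.048,0.0935,0],"grip":0.2},{"translation":[-2,-1.5,0],"twist":[-0.048,0.0935,0],"grip":0.2},{"translation":[-2,-1.5,0],"twist":[-0.048,0.0935,0],"grip":0.2},{"translation":[-2,-2,0],"twist":[0,0,-0.12],"grip":0.2},{"translation":[-2,-2,0],"twist":[0,0,-0.12],"grip":0.2},{"translation":[-2,-2,0],"twist":[0,0,-0.12],"grip":0.2},{"translation":[-2,-2,0],"twist":[0,0,-0.12],"grip":0.2},{"translation":[-2,-2,0],"twist":[0,0,-0.12],"grip":0.2}]'
python3 -m creep '[{"translation":[0,-1,0],"twist":[0,0,-0.12],"grip":0.2},{"translation":[0,-1,0],"twist":[0,0,-0.12],"grip":0.2},{"translation":[0,-1,0],"twist":[0,0,-0.12],"grip":0.2},{"translation":[0,-1,0],"twist":[0,0,-0.12],"grip":0.2},{"translation":[0,-1,0],"twist":[0,0,-0.12],"grip":0.2},{"translation":[0,-1,0],"twist":[0,0,-0.12],"grip":0.2},{"translation":[0,-1,0],"twist":[0,0,-0.12],"grip":0.2},{"translation":[0,-1,0],"twist":[0,0,-0.12],"grip":0.2},{"translation":[0,0,0],"twist":[0,0,-0.12],"grip":0.2},{"translation":[0,0,0],"twist":[0,0,-0.12],"grip":0.2}]'
python3 - <<'E'
from h import *
o=manip.observe();print(o['joint_positions'])
E
```

```text
time_s: 4.85
tcp_pos: [0.4543, 0.0998, 0.2151]
orientation: [-3.141, 0.0, 3.01]
wrist_force: [-0.3, -1.8, 0.4]
finger_gap: 0.0325
finger_force: 59.5
time_s: 5.68
tcp_pos: [0.4553, 0.0199, 0.2154]
orientation: [-3.141, 0.0, 1.808]
wrist_force: [-0.5, -0.8, -0.5]
finger_gap: 0.0328
finger_force: 59.6
[-1.20153511e-02 -3.66685304e-01  1.94111696e+00 -4.86492997e-04
  1.56756915e+00 -2.49701029e-01]
```

```bash
python3 -m creep '[{"translation":[0,0,0],"twist":[0,0,-0.12],"grip":0.2},{"translation":[0,0,0],"twist":[0,0,-0.12],"grip":0.2},{"translation":[0,0,0],"twist":[0,0,-0.12],"grip":0.2},{"translation":[0,0,0],"twist":[0,0,-0.12],"grip":0.2},{"translation":[0,0,0],"twist":[0,0,-0.12],"grip":0.2},{"translation":[0,0,0],"twist":[0,0,-0.12],"grip":0.2},{"translation":[0,0,0],"twist":[0,0,-0.12],"grip":0.2},{"translation":[0,0,0],"twist":[0,0,-0.12],"grip":0.2},{"translation":[0,0,0],"twist":[0,0,-0.12],"grip":0.2},{"translation":[0,0,0],"twist":[0,0,0],"grip":0.2}]'
python3 - <<'E'
from h import *
shot('wrist','w5')
E
```

```text
time_s: 6.52
tcp_pos: [0.4553, 0.0204, 0.2153]
orientation: [-3.141, -0.0, 0.729]
wrist_force: [1.0, -0.0, -1.0]
finger_gap: 0.0329
finger_force: 59.6
```

View pics/w5.png

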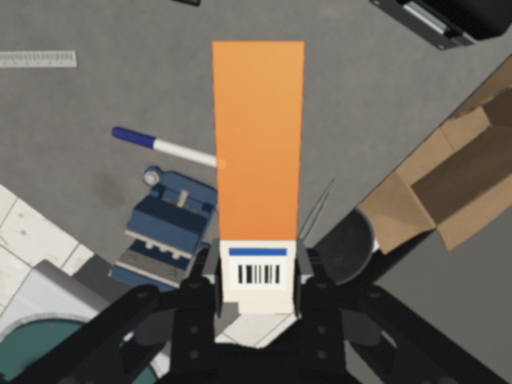

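The camera rides ahead of the plate and looks partly back, so the meter's front only shows at the upper right, about (430,20). I'll shift slightly to bring the slot into view.

```bash
python3 -m creep '[{"translation":[0.75,1.5,0],"twist":[0,0,0],"grip":0.2},{"translation":[0.75,1.5,0],"twist":[0,0,0],"grip":0.2},{"translation":[0.75,1.5,0],"twist":[0,0,0],"grip":0.2},{"translation":[0.75,1.5,0],"twist":[0,0,0],"grip":0.2},{"translation":[0,0,0],"twist":[0,0,0],"grip":0.2},{"translation":[0,0,0],"twist":[0,0,0],"grip":0.2},{"translation":[0,0,0],"twist":[0,0,0],"grip":0.2}]'
python3 - <<'E'
from h import *
w=shot('wrist','w6');s=shot('scene','s6')
cv2.imwrite('pics/z6.png',np.hstack([cv2.resize(w['image'][0:150,380:512,::-1],None,fx=3,fy=3,interpolation=cv2.INTER_CUBIC),cv2.resize(s['image'][185:255,340:410,::-1],None,fx=5.6,fy=6.4286,interpolation=cv2.INTER_CUBIC)]))
E
```

```text
time_s: 7.15
tcp_pos: [0.4848, 0.0802, 0.2149]
orientation: [-3.141, 0.0, 0.738]
wrist_force: [-0.2, 0.1, 0.3]
finger_gap: 0.0328
finger_force: 59.6
```

View pics/z6.png

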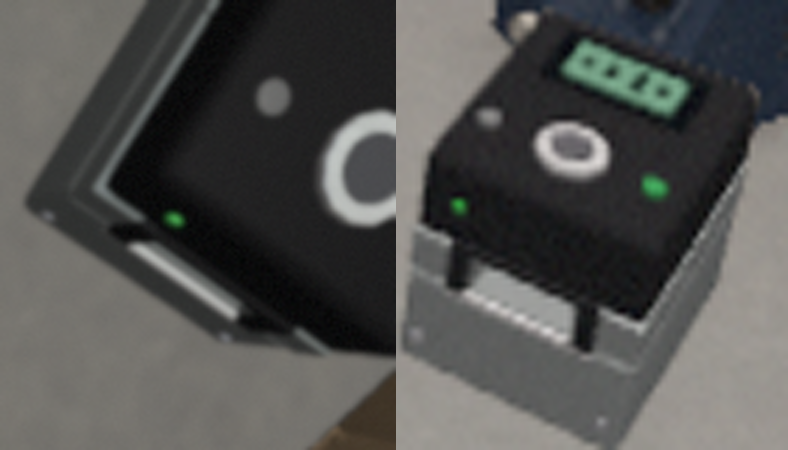

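The left panel (wrist, offset 380,0, x3) shows the bright slot-floor strip between two black posts, with front corners near (133,247) and (232,318). The right panel (scene) shows the same strip with front corners near (468,293) and (577,340). Next I triangulate them.

```bash
python3 - <<'E'
from h import *
np.set_printoptions(precision=4,suppress=True)
w,s=load('w6'),load('s6')
W=lambda x,y:(380+(x+.5)/3-.5,(y+.5)/3-.5)
S=lambda x,y:(340+(x-396+.5)/5.6-.5,185+(y+.5)/6.4286-.5)
P=[]
for n,a,b in (('FL',(133,247),(468,293)),('FR',(232,318),(577,340)),('led',(175,218),(459,206)),('knob',(273,97),(489,117)),('boltL',(47,216),(415,335)),('boltR',(226,338),(601,422))):
    x,e=tri((w,*W(*a)),(s,*S(*b)));P.append(x);print(n,x,np.array(e)*1e3, 'on.044',onz(w,*W(*a),.044),onz(s,*S(*b),.044))
d=P[1]-P[0];print(np.linalg.norm(d),'yaw',np.degrees(np.arctan2(d[0],-d[1])))
d=P[5]-P[4];print('bolts',np.linalg.norm(d),'yaw',np.degrees(np.arctan2(d[0],-d[1])),(P[4]+P[5])/2)
# line fits in wrist of long straight edges on top/base, by plane casts
for nm,z,a,b in (('blackledge',.094,(105,188),(215,10)),('strip back',.044,(148,240),(243,307)),('base outer left top',.04,(28,200),(150,5))):
    A,B=onz(w,*W(*a),z),onz(w,*W(*b),z);d=B-A;print(nm,A,B,np.degrees(np.arctan2(d[1],d[0])))
E
```

```text
FL [0.6625 0.0292 0.0442] [0.1369 0.1369] on.044 [0.6625 0.0292 0.044 ] [0.6629 0.0293 0.044 ]
FR [ 0.6736 -0.0136  0.0433] [1.7022 1.7022] on.044 [ 0.6717 -0.012   0.044 ] [ 0.6751 -0.0142  0.044 ]
led [0.6622 0.0386 0.0768] [0.4976 0.4976] on.044 [0.6775 0.0261 0.044 ] [0.701  0.0636 0.044 ]
knob [0.6906 0.0495 0.0954] [0.2965 0.2965] on.044 [0.722  0.0312 0.044 ] [0.7576 0.0913 0.044 ]
boltL [0.6597 0.0486 0.0149] [0.018 0.018] on.044 [0.6493 0.0564 0.044 ] [0.6286 0.0284 0.044 ]
boltR [ 0.6778 -0.0298  0.0163] [0.1648 0.1648] on.044 [ 0.6664 -0.0157  0.044 ] [ 0.647  -0.0451  0.044 ]
0.04423200985276786 yaw 14.523154733909978
bolts 0.08042199157551878 yaw 12.993222289129855 [0.6687 0.0094 0.0156]
blackledge [0.6465 0.0639 0.094 ] [0.6935 0.0755 0.094 ] 13.929808902987599
strip back [0.6672 0.0273 0.044 ] [ 0.6764 -0.0119  0.044 ] -76.79281711215884
base outer left top [0.6497 0.0633 0.04  ] [0.7129 0.0779 0.04  ] 13.011552328368115
```

```bash
python3 - <<'E'
from h import *
np.set_printoptions(precision=4,suppress=True)
w,s=load('w6'),load('s6');o=manip.observe();T=o['tcp_pos'];R=Rn.from_euler('xyz',o['orientation']).as_matrix()
def blob(c,guess):
    m=cv2.inRange(cv2.cvtColor(c['image'],cv2.COLOR_RGB2HSV),(8,110,90),(25,255,255))
    n,l,st,ce=cv2.connectedComponentsWithStats(m)
    i=min((i for i in range(1,n) if st[i,4]>80),key=lambda i:np.hypot(*(ce[i]-guess)))
    h=cv2.convexHull(np.argwhere(l==i)[:,::-1].astype(np.int32));return cv2.approxPolyN(h,4).reshape(-1,2).astype(float),st[i]
pred={k:T+R@np.array(v) for k,v in dict(tipL=(.102,-.017,.0),tipR=(.102,.017,.0),bL=(.022,-.017,.0),bR=(.022,.017,.0)).items()}
mid=T+R@[.062,0,0]
qw,sw=blob(w,proj(w,mid));qs,ss=blob(s,proj(s,mid));print(sw,ss)
for k,X in pred.items():
    pw,ps=proj(w,X),proj(s,X); a=min(qw,key=lambda q:np.hypot(*(q-pw)));b=min(qs,key=lambda q:np.hypot(*(q-ps)))
    x,e=tri((w,*a),(s,*b));print(k,pw,a,ps,b,'tool',R.T@(x-T),np.array(e)*1e3)
E
```

```text
[  212    40    93   200 16975] [274 158  19  18 266]
tipL [212.1629  40.8943] [211.  40.] [277.5454 155.157 ] [278. 156.] tool [ 0.1026 -0.0169  0.002 ] [0.8342 0.8342]
tipR [303.2931  41.0177] [305.  41.] [294.3647 156.3239] [292. 160.] tool [0.103  0.0158 0.0086] [3.0992 3.0992]
bL [219.7502 235.9179] [218. 239.] [273.8442 174.8418] [274. 174.] tool [ 0.0216 -0.0171 -0.0021] [0.4028 0.4028]
bR [295.0911 236.0504] [296. 239.] [292.2445 176.1992] [292. 175.] tool [ 0.0218  0.0167 -0.0026] [0.3449 0.3449]
```

```bash
python3 -m creep '[{"translation":[1.2,-2,0],"twist":[0,0,-0.102],"grip":0.2},{"translation":[1.2,-2,0],"twist":[0,0,-0.102],"grip":0.2},{"translation":[1.2,-2,0],"twist":[0,0,-0.102],"grip":0.2},{"translation":[1.2,-2,0],"twist":[0,0,-0.102],"grip":0.2},{"translation":[1.2,-2,0],"twist":[0,0,-0.102],"grip":0.2},{"translation":[-0.5,0,-2],"twist":[0,0,0],"grip":0.2},{"translation":[-0.5,0,-3],"twist":[0,0,0],"grip":0.2},{"translation":[0,0,-3],"twist":[0,0,0],"grip":0.2},{"translation":[0,0,0],"twist":[0,0,0],"grip":0.2},{"translation":[0,0,0],"twist":[0,0,0],"grip":0.2}]'
cat > off.py <<'E'
from h import *
np.set_printoptions(precision=4,suppress=True)
o=manip.observe();T=o['tcp_pos'];R=Rn.from_euler('xyz',o['orientation']);a=np.radians(13.1)
mx=np.array([np.cos(a),np.sin(a),0]);my=np.array([-np.sin(a),np.cos(a),0]);M=np.array([.6683,.0088,.052])
C=T+R.as_matrix()@[.002,0,.002]; d=C-M; print('tip depth mm',1e3*(d@mx+.1),'lat',1e3*d@my,'dz',1e3*d[2])
G=Rn.from_matrix(np.array([mx,-my,[0,0,-1]]).T);print('twist needed',(G*R.inv()).as_rotvec(),'force in meter axes',o['wrist_force']@mx,o['wrist_force']@my,o['wrist_force'][2],'torque',o['torque'],'t',o['time_s'])
print('lateral+height fix cm',(-(d@my)*my-np.array([0,0,d[2]]))*100,'cm per mm of depth',mx*.1)
E
python3 off.py
```

```text
time_s: 8.08
tcp_pos: [0.5342, -0.02, 0.1346]
orientation: [-3.14, 0.002, 0.225]
wrist_force: [0.4, -0.7, 1.3]
finger_gap: 0.0324
finger_force: 59.7
tip depth mm -35.169100796056256 lat 2.3516767097705475 dz 80.62529294656798
twist needed [-0.001  -0.0024  0.0032] force in meter axes 0.24497871092494808 -0.7581583406815551 1.2823957007272795 torque [ 0.0248 -0.0209 -0.0007] t 8.0833
lateral+height fix cm [ 0.0533 -0.229  -8.0625] cm per mm of depth [0.0974 0.0227 0.    ]
```

```bash
python3 -m creep '[{"translation":[0.05,-0.23,-2],"twist":[0,-0.002,0.003],"grip":0.2},{"translation":[0,0,-2],"twist":[0,0,0],"grip":0.2},{"translation":[0,0,-2],"twist":[0,0,0],"grip":0.2},{"translation":[0,0,-2],"twist":[0,0,0],"grip":0.2},{"translation":[0.5,0.12,0],"twist":[0,0,0],"grip":0.2},{"translation":[0.5,0.12,0],"twist":[0,0,0],"grip":0.2},{"translation":[0,0,0],"twist":[0,0,0],"grip":0.2},{"translation":[0,0,0],"twist":[0,0,0],"grip":0.2},{"translation":[0,0,0],"twist":[0,0,0],"grip":0.2}]'
python3 off.py
python3 - <<'E'
from h import *
w=shot('wrist','w7');s=shot('scene','s7')
cv2.imwrite('pics/z7.png',np.hstack([cv2.resize(w['image'][0:250,140:380,::-1],None,fx=1.6,fy=1.6,interpolation=cv2.INTER_CUBIC),cv2.resize(s['image'][180:260,325:405,::-1],None,fx=5,fy=5,interpolation=cv2.INTER_CUBIC)]))
E
```

```text
time_s: 8.83
tcp_pos: [0.5461, -0.0196, 0.0566]
orientation: [3.141, -0.004, 0.229]
wrist_force: [0.1, -0.7, 0.6]
finger_gap: 0.0328
finger_force: 59.8
tip depth mm -23.459522745730002 lat 0.07826535586460537 dz 2.5700083366548485
twist needed [-0.0007  0.0036  0.    ] force in meter axes -0.038115094887159 -0.6741336687888465 0.5937609474109156 torque [-0.0239  0.0284  0.0179] t 8.8333
lateral+height fix cm [ 0.0018 -0.0076 -0.257 ] cm per mm of depth [0.0974 0.0227 0.    ]
```

View pics/z7.png

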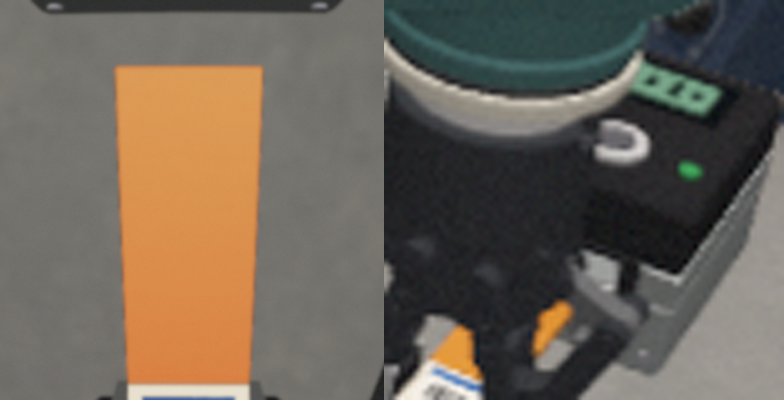

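The wrist view shows the plate tip centred at column 188.5, against 187 for the midpoint of the meter's front bolts, and square to the front. I'll drop 2.5 mm and slide in gently.

```bash
python3 -m creep '[{"translation":[0.2,0.05,-0.25],"twist":[0,0.0035,0],"grip":0.2},{"translation":[0.49,0.11,0],"twist":[0,0,0],"grip":0.2},{"translation":[0.49,0.11,0],"twist":[0,0,0],"grip":0.2},{"translation":[0.49,0.11,0],"twist":[0,0,0],"grip":0.2},{"translation":[0.49,0.11,0],"twist":[0,0,0],"grip":0.2},{"translation":[0.39,0.09,0],"twist":[0,0,0],"grip":0.2},{"translation":[0.39,0.09,0],"twist":[0,0,0],"grip":0.2},{"translation":[0,0,0],"twist":[0,0,0],"grip":0.2},{"translation":[0,0,0],"twist":[0,0,0],"grip":0.2}]'
python3 off.py
```

```text
time_s: 9.68
tcp_pos: [0.5748, -0.0128, 0.0523]
orientation: [-3.14, 0.002, 0.229]
wrist_force: [-0.6, 0.3, -1.2]
finger_gap: 0.0326
finger_force: 59.8
tip depth mm 6.026417942834677 lat 0.19509445672926518 dz -1.675064418430086
twist needed [-0.0009 -0.0021  0.0001] force in meter axes -0.5597653738037648 0.45918814405357433 -1.2427496943345644 torque [0.0119 0.0202 0.022 ] t 9.6833
lateral+height fix cm [ 0.0044 -0.019   0.1675] cm per mm of depth [0.0974 0.0227 0.    ]
```

Inside the mouth with no contact. I'll continue, raising by 1.5 mm.

```bash
python3 -m creep '[{"translation":[0.39,0.07,0.15],"twist":[0,-0.002,0],"grip":0.2},{"translation":[0.39,0.09,0],"twist":[0,0,0],"grip":0.2},{"translation":[0.39,0.09,0],"twist":[0,0,0],"grip":0.2},{"translation":[0.39,0.09,0],"twist":[0,0,0],"grip":0.2},{"translation":[0.39,0.09,0],"twist":[0,0,0],"grip":0.2},{"translation":[0.39,0.09,0],"twist":[0,0,0],"grip":0.2},{"translation":[0.39,0.09,0],"twist":[0,0,0],"grip":0.2},{"translation":[0.39,0.09,0],"twist":[0,0,0],"grip":0.2},{"translation":[0,0,0],"twist":[0,0,0],"grip":0.2},{"translation":[0,0,0],"twist":[0,0,0],"grip":0.2}]'
python3 off.py
```

```text
time_s: 10.52
tcp_pos: [0.606, -0.0058, 0.0538]
orientation: [-3.141, -0.0, 0.228]
wrist_force: [-0.3, -0.4, -0.1]
finger_gap: 0.0323
finger_force: 59.8
tip depth mm 37.999876514102404 lat -0.08385608248939391 dz -0.1759970377938
twist needed [-0.0009 -0.0001  0.0002] force in meter axes -0.41728307667257236 -0.2763326599241215 -0.09634842184660286 torque [-0.0035  0.0505 -0.0126] t 10.5167
lateral+height fix cm [-0.0019  0.0082  0.0176] cm per mm of depth [0.0974 0.0227 0.    ]
```

```bash
python3 -m creep '[{"translation":[0.2,0.045,0],"twist":[0,0,0],"grip":0.2},{"translation":[0.2,0.045,0],"twist":[0,0,0],"grip":0.2},{"translation":[0.2,0.045,0],"twist":[0,0,0],"grip":0.2},{"translation":[0.2,0.045,0],"twist":[0,0,0],"grip":0.2},{"translation":[0,0,0],"twist":[0,0,0],"grip":0.2},{"translation":[0,0,0],"twist":[0,0,0],"grip":0.2}]' >/dev/null; python3 off.py
for i in 1; do python3 -m creep '[{"translation":[0.2,0.045,0],"twist":[0,0,0],"grip":0.2},{"translation":[0.2,0.045,0],"twist":[0,0,0],"grip":0.2},{"translation":[0,0,0],"twist":[0,0,0],"grip":0.2},{"translation":[0,0,0],"twist":[0,0,0],"grip":0.2}]'; done; python3 off.py
```

```text
tip depth mm 46.14944077803076 lat -0.1703761056795674 dz -0.07072741049845427
twist needed [-0.0009  0.0001  0.0002] force in meter axes -0.3021479294415791 0.5576880420401134 -1.283291502009575 torque [0.0437 0.0241 0.0563] t 11.0167
lateral+height fix cm [-0.0039  0.0166  0.0071] cm per mm of depth [0.0974 0.0227 0.    ]
time_s: 11.35
tcp_pos: [0.6178, -0.0032, 0.0539]
orientation: [-3.141, 0.0, 0.228]
wrist_force: [-1.5, -0.9, -0.4]
finger_gap: 0.0325
finger_force: 59.8
tip depth mm 50.14660425862146 lat -0.21190910836117816 dz -0.1441600235177129
twist needed [-0.0008 -0.0002  0.0002] force in meter axes -1.6454326658343734 -0.49333390387004417 -0.4205875367916512 torque [-0.0448  0.2775  0.0481] t 11.35
lateral+height fix cm [-0.0048  0.0206  0.0144] cm per mm of depth [0.0974 0.0227 0.    ]
```

```bash
python3 -m creep '[{"translation":[0.1,0.025,0],"twist":[0,0,0],"grip":0.2},{"translation":[0.1,0.025,0],"twist":[0,0,0],"grip":0.2},{"translation":[0.1,0.025,0],"twist":[0,0,0],"grip":0.2},{"translation":[0,0,0],"twist":[0,0,0],"grip":0.2},{"translation":[0,0,0],"twist":[0,0,0],"grip":0.2}]'>/dev/null; python3 off.py |head -2
python3 -m creep '[{"translation":[0,0,0],"twist":[0,0,0],"grip":0.2}]'|grep wrist
python3 -m creep '[{"translation":[0,0,0],"twist":[0,0,0],"grip":0.2}]'|grep wrist
python3 -m creep '[{"translation":[0,0,0],"twist":[0,0,0],"grip":0.2}]'|grep wrist
python3 -m creep '[{"translation":[0.1,0.023,0],"twist":[0,0,0],"grip":0.2},{"translation":[0,0,0],"twist":[0,0,0],"grip":0.2},{"translation":[0,0,0],"twist":[0,0,0],"grip":0.2}]'|grep wrist;python3 off.py |head -2
python3 -m creep '[{"translation":[0,0,0],"twist":[0,0,0],"grip":0.2}]'|grep wrist
python3 -m creep '[{"translation":[0,0,0],"twist":[0,0,0],"grip":0.2}]'|grep wrist
python3 -m creep '[{"translation":[0,0,0],"twist":[0,0,0],"grip":0.2}]'|grep wrist
```

```text
tip depth mm 53.26111517842165 lat -0.17475424635953551 dz -0.09386687947280509
twist needed [-0.0009 -0.      0.0003] force in meter axes -2.0729010537414525 0.08932625574603081 -0.22125062759921615 torque [-0.1227  0.3447 -0.0813] t 11.7667
wrist_force: [-1.7, -0.5, -0.8]
wrist_force: [-2.5, -0.5, -0.3]
wrist_force: [-2.6, -1.1, 0.6]
wrist_force: [-2.5, -1.6, -0.3]
tip depth mm 54.32163105939706 lat -0.15496470715721777 dz -0.0722975290494976
twist needed [-0.0009  0.0001  0.0002] force in meter axes -2.8140589099259103 -0.9794046946668985 -0.28654184732920907 torque [-0.1338  0.3874 -0.0318] t 12.2667
wrist_force: [-2.2, -1.7, -1.2]
wrist_force: [-2.4, -1.9, -0.2]
wrist_force: [-2.1, -0.3, -0.3]
```

```bash
python3 -m creep '[{"translation":[0.1,0.023,0],"twist":[0,0,0],"grip":0.2},{"translation":[0,0,0],"twist":[0,0,0],"grip":0.2},{"translation":[0,0,0],"twist":[0,0,0],"grip":0.2}]'|grep wrist;python3 off.py |head -2
python3 -m creep '[{"translation":[0,0,0],"twist":[0,0,0],"grip":0.2}]'|grep wrist
python3 -m creep '[{"translation":[0,0,0],"twist":[0,0,0],"grip":0.2}]'|grep wrist
python3 -m creep '[{"translation":[0,0,0],"twist":[0,0,0],"grip":0.2}]'|grep wrist
python3 -m creep '[{"translation":[0,0,0],"twist":[0,0,0],"grip":0.2}]'|grep wrist
python3 -m creep '[{"translation":[0,0,0],"twist":[0,0,0],"grip":0.2}]'|grep wrist
python3 -m creep '[{"translation":[0,0,0],"twist":[0,0,0],"grip":0.2}]'|grep wrist
python3 - <<'E'
from h import *
w=shot('wrist','w8');s=shot('scene','s8')
cv2.imwrite('pics/z8.png',np.hstack([w['image'][:,:400,::-1],cv2.resize(s['image'][150:270,190:315,::-1],None,fx=3.2,fy=3.2,interpolation=cv2.INTER_CUBIC)]))
E
```

```text
wrist_force: [-2.6, -1.5, -0.8]
tip depth mm 55.353823553496824 lat -0.1261289930488143 dz -0.06327910858078961
twist needed [-0.0009  0.0001  0.0002] force in meter axes -2.8761223577426516 -0.8505658102155695 -0.7666929262689919 torque [-0.1539  0.4545 -0.0272] t 12.7667
wrist_force: [-2.2, -0.6, -0.1]
wrist_force: [-2.6, -1.3, -0.6]
wrist_force: [-2.5, -1.3, -1.0]
wrist_force: [-2.5, -1.7, -0.8]
wrist_force: [-2.7, -2.1, -0.0]
wrist_force: [-2.5, -1.4, 0.0]
```

View pics/z8.png

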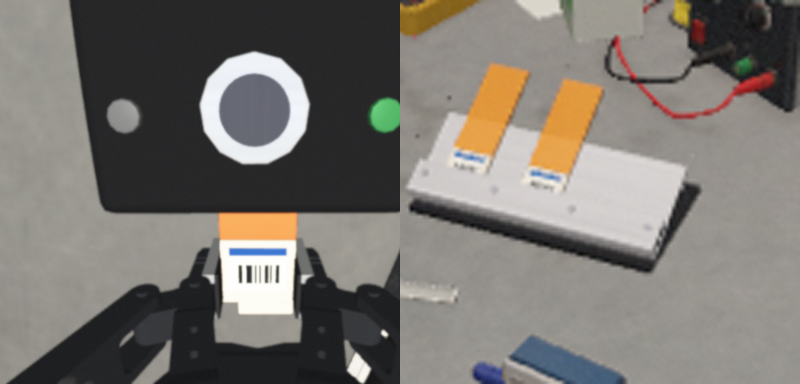

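The plate is in under the beam cap, label up, and not slipped: the frost boundary is still at row 239. The other plates are untouched. A push of about 2.8 N puts the trigger at roughly 6–7 mm. One last small nudge, then I hand in.

```bash
python3 -m creep '[{"translation":[0.04,0.01,0],"twist":[0,0,0],"grip":0.2},{"translation":[0,0,0],"twist":[0,0,0],"grip":0.2},{"translation":[0,0,0],"twist":[0,0,0],"grip":0.2},{"translation":[0,0,0],"twist":[0,0,0],"grip":0.2},{"translation":[0,0,0],"twist":[0,0,0],"grip":0.2}]';python3 off.py |head -2
python3 -c "
from cell import manip
print(manip.close_job())"
```

```text
time_s: 13.78
tcp_pos: [0.6233, -0.0018, 0.054]
orientation: [-3.141, -0.0, 0.228]
wrist_force: [-2.6, -1.2, -0.2]
finger_gap: 0.0326
finger_force: 59.8
tip depth mm 55.75344797358798 lat -0.13573856687474795 dz -0.03904595145851064
twist needed [-0.0009  0.0002  0.0003] force in meter axes -2.7918408750738477 -0.6017803610153794 -0.20373381528075887 torque [-0.1733  0.4328 -0.0365] t 13.7833
the job is handed in; nothing more can be done
None
```

I handed the job in at 13.8 s with the plate level, label up and still gripped by its frosted end in the meter; the push force and depth put the trigger tab at about 6–7.7 mm of its 8 mm travel (not read directly), and the other two plates were still in the rack.

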